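Stand the test coil up in its stop and switch the test set on

ROBOT

A 6-joint arm with a two-finger parallel gripper is mounted at the origin on the work surface. World frame = base frame: x ahead of the robot, y to its left, z up, the work surface at z = 0. Lengths are in m, angles in rad, forces in N, time in s.
With the tool pointing down it reaches from about 0.4 to 0.825 m from the base axis. Payload 7 kg.
Tool frame: the origin (TCP) lies on the mounting face of the last link; the fingertips stand 178 mm ahead of it and the grasp point (between the pads) lies arm.grip_depth ahead of it (arm.grip_depth is the distance from the TCP to the grasp point, in m); z points along the fingers, y is the direction in which the jaws open and shut (so a half turn about z gives the same grasp; the last joint's range is limited). The gripper opens to 88 mm and grips with 3 to 60 N. Pads are 19 mm wide; open, the fingers measure 130 mm over their backs; the gripper's body (78 mm by 193 mm) begins 47 mm behind the grasp point.
Start: joints at [1.548, 0.359, 0.012, 0, -1.224, -0.288], TCP at [0.206, 0.643, 0.405] pointing down, gripper open.
Joint ranges: [-3.07, 3.07], [-1.43, 2.12], [-1.02, 1.25], [-3.03, 1.67], [-3.05, -0], [-3.03, 3.03]. Speed limits (rad/s): [2.39, 2.39, 3.01, 3.14, 3.14, 3.14].

INTERFACE

Orientations are given as [roll, pitch, yaw] about the fixed x, y, z axes, in that order (R = Rz(yaw) Ry(pitch) Rx(roll)).
In Python, from station import arm gives the robot as it stands.
- The arm moves only by the tool carry_out, never from a script. Its argument "targets" is a list that holds one entry, the list of rows, each a list of 7 numbers: the turn, a rotation vector about the tool's x, y, z in units of 8 degrees (1.0 is 8 degrees), then the shift along the tool's x, y, z in units of 2.5 cm (1.0 is 2.5 cm), then the opening, from -1 (shut) to 1 (fully open). A call has 1 to 20 rows; each row shifts and turns the commanded pose from where the row before left it, along the tool's axes as they then stand; what a row does not reach is not made up. A row lasts 1/8 s, in which the tool goes at most 62.5 mm and 10.7 degrees, less where a joint would pass 70% of its speed; a pose out of reach is approached as far as the arm can. A call with a number of a shift or a turn outside -1 to 1 is refused whole. A call with a gripper value outside its range is refused whole. The fingers move at their own pace and stop on an object; "squeeze" is the grip in N (left out, the last holds). Time passes only in rows, so rows that do not move let the fingers close. It gives the time, the measured TCP pose, the force and the opening at its end, in the units of the state.
- arm.get_state(): the state, without advancing time (a new reading comes with each control period).
- arm.grab_frame(name): name is "scene" or "top" or "wrist"; returns (picture, depth): 400x640x3 uint8, red, green, blue; 400x640 float32, m along the optical axis (not along the pixel's ray), 0 where there is no reading.
- arm.camera_model(name): a dict with "camera_matrix" (3x3 intrinsics, pixels), "distortion" ([k1, k2, p1, p2, k3] as OpenCV has them; the pictures are not rectified), "world_from_camera" (4x4, takes a point from camera to world coordinates). Camera axes: x right, y down, z forward; pixel columns grow to the right and rows downward; lengths in m; the calibration is good to about 2 mm. A picture is of the moment at which its call begins: read the wrist's pose just before it. camera_model takes no time and is no camera call; for the wrist camera it gives the pose at the moment of the call.
- arm.job_done(): hands the job in, once; it reports no verdict.
Trained networks look in the newest picture that a camera, given by its name, has taken for a name from the list of things; names that differ only in an ending like _2 or _b are one class to them, and where a whole thing is asked for, a point or a joint stands for the part that bears it (a point fixed in the world has none). Each returns a list of dicts, best first, with "conf" (0 to 1); they miss things now and then, are a little off and sometimes report something else, mostly with a low value. They report only what shows in the picture. A call takes as long as a camera call. They do not tell look-alikes from the thing itself.
- arm.spot_in(camera, query): "point" ([row, column] in pixels, amid what is visible of it).
- arm.landmark_of(camera, query): "point" ([row, column] in pixels: a listed point, or the origin of a listed thing).
The state is a dict: "t": time; "q": joint angles; "qd": joint speeds; "joint_efforts": joint torques, N m; "eef_pos": TCP position; "ee_rot": TCP orientation; "force": force on the tool from outside, world axes, zero at the start; "moment": the same for the moment, N m; "width": finger opening in m.
Only numpy, scipy, OpenCV 4.12 (cv2) and the standard library are available. Lean on these libraries where they do the work, as an engineer would, in place of code of your own. Each camera call takes 0.05 s, during which the arm holds its last target.

TASK

Stand the long lying coil up for testing: without lifting its foot off the bench, slide it until its square foot butts against the back plate of the aluminium stop, tip it upright there and let go of it. Then pull the range rod on the front of the test set out to its middle click, and last push the power lever on top of the set all the way over towards the back of the set. Leave the other things on the bench where they are.

Things in the scene. Friction and masses are not known exactly. Their poses are not given: they have to be found in the camera images.
- coil_center (a point): Centre of the coil: a copper and grey cylinder, 44 mm diameter, 180 mm long, 0.56 to 0.88 kg, lying on the bench, with a black square foot 44 x 44 x 12 mm flush with it (so it does not roll), foot towards the stop. x runs along the coil from foot to plain round top end. The last 67 mm before the top are bare: grip there lightly (about 20 N) across it, and it turns between the fingers as it is tipped.
- coil_foot (a point): Centre of the square end face of the coil's foot, 90 mm from the coil's centre; same axes. 22 mm above the bench while the coil lies, 0 when it stands; above 50 mm counts as lifted off the bench. As the coil is tipped against the stop's plate, the foot's upper edge slides down the plate and its lower edge outwards on the bench, so it ends standing with its axis 22 mm in front of the plate.
- stop: Fixed aluminium stop. Origin at bench level, middle of the front face of its back plate (90 mm wide, 50 high, 6 thick). x points level out of the plate to the open side, where the coil lies; y along the plate; z up. Cheeks 20 mm high, 58 mm apart inside (y = +-29 mm), run from the plate to x = 30 mm, then flare outwards by 0.5 rad to x = 53 mm. It has no floor: the coil slides on the bench.
- test_set: Fixed low grey bench instrument, 180 mm deep (x) x 200 mm wide (y) x 70 mm high. Origin at the centre of its underside on the bench; x points from its front (towards the robot) to its back, y to its left side as seen from the robot, z up.
- range_rod (a joint): Pull-out of the range rod in m, along the set's -x: 0 pushed in (start), 0.030 fully out. Three clicks hold it by a spring detent: 0, 0.015 (middle) and 0.030. About 5 N moves it out of a click; let go within about 6 mm of the middle click it snaps into it.
- range_knob (a point): Centre of the black round knob at the end of the range rod, on the set's front 55 mm to the left (+y) of its middle, 42 mm above the bench, 41 mm out from the front when pushed in. Knob 24 mm in diameter, 22 mm long along the set's x, free all round; it can be pinched across the set's y from above. The point moves with the rod; same axes as the set.
- power (a joint): Power lever angle in rad about the set's y axis: near 0 (start) it leans to the front of the set (off), 1.0 leaning to the back (on). It stays where it is left, and is stiff only by friction.
- power_tip (a point): Centre of the steel ball (26 mm diameter) at the end of the power lever on top of the set, 45 mm to the right (-y) of the set's middle. The lever is 55 mm long, 10 mm thick, and pivots 22 mm above the set's top; leaning to the front the ball is 26 mm in front (-x) of the pivot and 140 mm above the bench, and it swings about 53 mm towards the set's back (+x). A light push moves it.
- multimeter: Loose yellow hand multimeter lying flat, 140 x 72 x 36 mm; a bystander. Origin under its centre.
- core_bar: Loose dark square steel bar, 120 x 16 x 16 mm, lying; a bystander. Origin under its centre.
- short_coil: Loose short copper bobbin standing, 72 mm in diameter, 58 mm high; a bystander. Origin under its centre.
- screwdriver: Loose screwdriver lying; a bystander.
- parts_tray: Loose grey divided tray, 110 x 160 x 35 mm; a bystander. Origin under its centre.
Things that resemble listed ones, but are neither listed nor needed, are in the scene too. Leave any red look-alike of the part that bears coil_center alone.

How it is judged:
By the outcome, as a careful person would: the job done as asked, in the order asked, and still so for the second after the job is handed in, with the robot touching nothing.
It also fails if it takes over 67 s, if anything falls off the work surface, if the arm or the gripper's body presses on something with over 40 N, if the wrist force passes 120 N, or if a joint passes its speed limit or range.

## Working session

There is one attempt and no reset: what is moved stays moved. The work goes in short steps, Python scripts to look and compute and a tool call to move; the robot and the scene stay as the last step left them, time stands still between calls to the robot, and variables do not carry over. Pictures are saved under pics/ and viewed, and the job is handed in when it is done.

Besides the shell and the picture viewer there is one more tool, called after "Call:" as a command line: name --argument value ..., lists and objects as JSON in quotes. carry_out: Moves the arm, as the interface text tells. Its arguments: {"type":"object","properties":{"targets":{"type":"array"},"squeeze":{"type":"number"}},"required":["targets"]}

```bash
ls; mkdir -p pics
python3 - <<'E'
from station import arm
import cv2,json
s=arm.get_state();print(s); print(arm.grip_depth)
for n in ["scene","top"]:
    p,d=arm.grab_frame(n); cv2.imwrite(f"pics/{n}0.png",p[:,:,::-1])
    m=arm.camera_model(n);print(n,m)
    for q in ["coil_center","coil_foot","stop","test_set","range_knob","power_tip"]:
        print(q,[(r['conf'],r['point']) for r in arm.landmark_of(n,q)][:4])
E
```

```text
pics
{'t': 0.0, 'q': array([ 1.54811286e+00,  3.59410469e-01,  1.10498872e-02, -3.30777413e-04,
       -1.22410961e+00, -2.88071008e-01]), 'qd': array([-0.00092422, -0.00096282, -0.0018907 , -0.00199117, -0.00171798,
       -0.0005995 ]), 'joint_efforts': array([-4.82042105e-04, -5.82721674e+01,  2.93047446e+01,  6.99722752e+00,
        6.70033711e-03, -1.58403782e-04]), 'eef_pos': array([0.20636325, 0.64247776, 0.40370677]), 'ee_rot': array([ 3.13989942e+00, -1.77457689e-04, -3.10866982e-01]), 'force': array([-0.17536766, -0.41878266, -0.25815255]), 'moment': array([-0.0383634 , -0.04758901,  0.02825373]), 'width': 0.08787773697825293}
0.1593
scene {'camera_matrix': array([[453.40586499,   0.        , 317.47581471],
       [  0.        , 453.40586499, 201.08798457],
       [  0.        ,   0.        ,   1.        ]]), 'distortion': array([0.00253744, 0.        , 0.        , 0.        , 0.        ]), 'world_from_camera': array([[ 0.7668683 ,  0.50527815, -0.39573602,  1.0717376 ],
       [ 0.64155112, -0.58617556,  0.49478316, -0.67465466],
       [ 0.01803234, -0.63331841, -0.773681
[... 610 characters left out ...]
        ,  0.        ,  0.        ]), 'world_from_camera': array([[ 2.78046630e-04, -9.97649576e-01,  6.85218637e-02,
         4.34976412e-01],
       [-9.99851387e-01, -1.45848809e-03, -1.71777977e-02,
        -1.74682264e-02],
       [ 1.72373609e-02, -6.85069042e-02, -9.97501718e-01,
         1.55109777e+00],
       [ 0.00000000e+00,  0.00000000e+00,  0.00000000e+00,
         1.00000000e+00]])}
coil_center [(0.7, [182.2, 366.0]), (0.59, [245.5, 336.5]), (0.31, [137.8, 335.9])]
coil_foot [(0.84, [172.4, 343.8]), (0.8, [226.4, 322.5])]
stop [(0.54, [164.1, 323.1])]
test_set [(0.93, [158.0, 240.6])]
range_knob [(0.43, [195.3, 225.8])]
power_tip [(0.6, [140.5, 333.2]), (0.41, [158.7, 246.3])]
```

View pics/scene0.png

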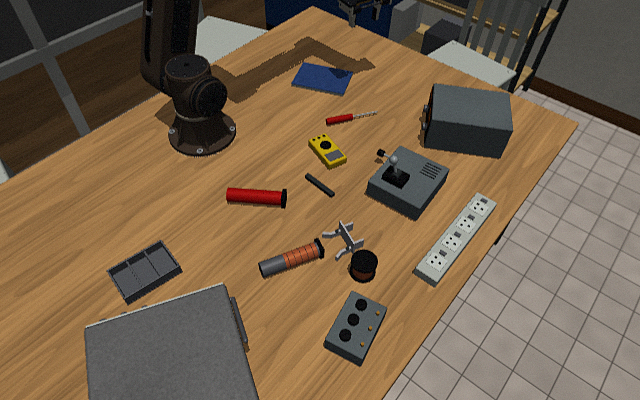

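View pics/top0.png

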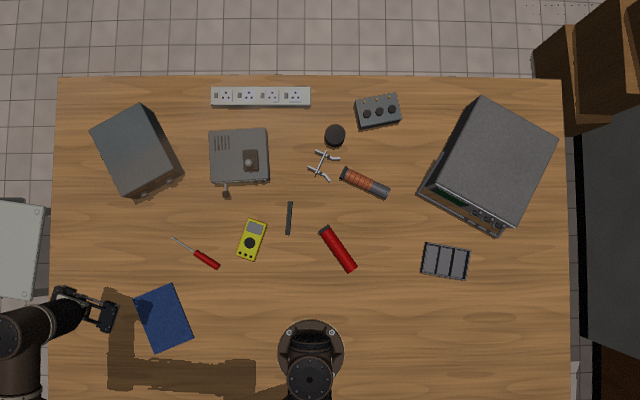

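Candidates for the coil, by top pixel (row, col): the copper/grey one at (182,366) and its red look-alike at (248,337). The copper one matches the description, with its foot towards the stop at about (164,323). The test set is the box at (157,240) with the knob and lever. The boxes at (150,136), (165,487) and (111,378) are decoys. Next is a close crop to check.

```bash
cat > h.py <<'E'
from station import arm
import numpy as np, cv2
def cloud(n,grab=None):
    p,d=grab if grab else arm.grab_frame(n); m=arm.camera_model(n)
    K=m["camera_matrix"];D=m["distortion"];T=m["world_from_camera"]
    v,u=np.mgrid[0:400,0:640]
    uv=np.stack([u.ravel(),v.ravel()],1).astype(np.float64)
    xy=cv2.undistortPoints(uv.reshape(-1,1,2),K,D).reshape(-1,2)
    z=d.ravel().astype(float); P=np.c_[xy*z[:,None],z]@T[:3,:3].T+T[:3,3]
    P[z==0]=np.nan
    return p,P.reshape(400,640,3)
def px(n,P):
    m=arm.camera_model(n);T=np.linalg.inv(m["world_from_camera"])
    r=T[:3,:3];rv,_=cv2.Rodrigues(r)
    q,_=cv2.projectPoints(np.atleast_2d(np.array(P,float)),rv,T[:3,3],m["camera_matrix"],m["distortion"])
    return q.reshape(-1,2)
E
python3 - <<'E'
from h import *
for n,(r0,r1,c0,c1) in {"top":(110,210,190,400),"scene":(130,300,240,460)}.items():
    p,P=cloud(n); np.save(f"pics/{n}.npy",P); cv2.imwrite(f"pics/{n}_full.png",p[:,:,::-1])
    c=p[r0:r1,c0:c1,::-1]; f=3.6 if n=="top" else 3.4
    cv2.imwrite(f"pics/{n}_crop.png",cv2.resize(c,None,fx=f,fy=f,interpolation=cv2.INTER_CUBIC))
    for q in [(182,366),(173,343),(164,323),(158,240),(160,250),(190,225),(182,227)] if n=="top" else [(194,257),(256,294),(243,321),(243,347),(154,381),(158,394),(178,395)]:
        print(n,q,P[q].round(4))
E
```

```text
top (182, 366) [ 0.5969 -0.1949  0.044 ]
top (173, 343) [ 0.6281 -0.1145  0.0458]
top (164, 323) [ 0.667  -0.0456 -0.0045]
top (158, 240) [0.6764 0.241  0.0689]
top (160, 250) [0.6572 0.1947 0.1467]
top (190, 225) [0.5685 0.2969 0.0396]
top (182, 227) [0.5954 0.2882 0.0502]
scene (194, 257) [ 0.3761 -0.0994  0.0404]
scene (256, 294) [ 0.6088 -0.1916  0.0409]
scene (243, 321) [ 0.6187 -0.0863 -0.0049]
scene (243, 347) [ 0.682  -0.0461  0.0109]
scene (154, 381) [0.5645 0.2863 0.0438]
scene (158, 394) [0.6562 0.1963 0.1546]
scene (178, 395) [0.6789 0.1836 0.0948]
```

View pics/top_crop.png

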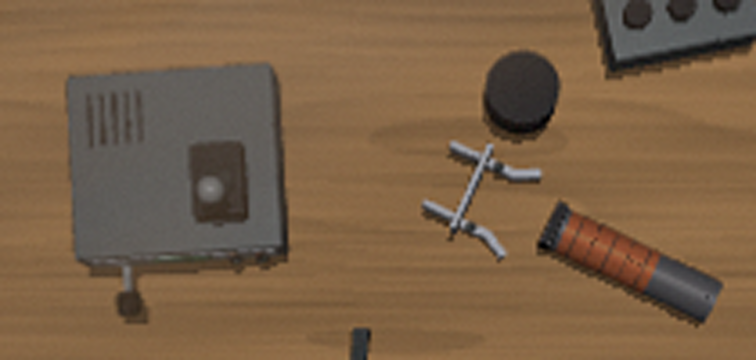

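View pics/scene_crop.png

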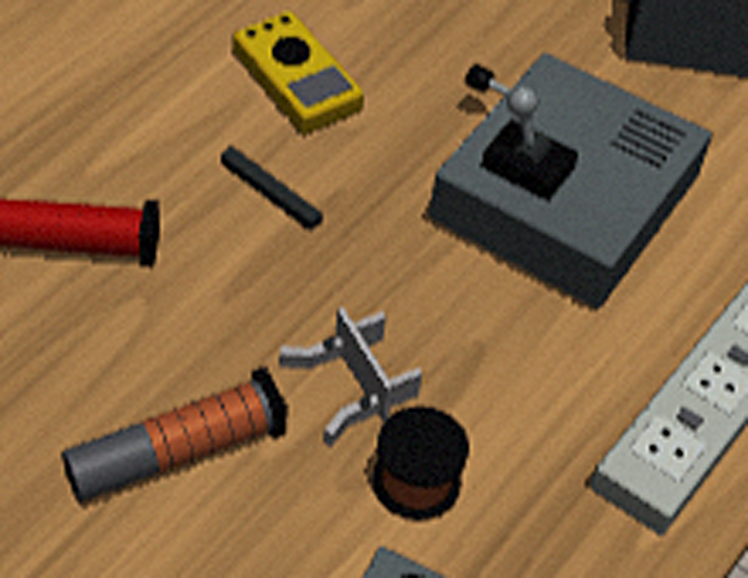

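Both crops show the copper/grey coil with its foot facing the stop's flared opening, the set with its knob at bottom left, and the ball lever. Next I fit the coil and stop poses from the depth data.

```bash
cat > fit.py <<'E'
from h import *
def axisfit(Q):
    c=Q.mean(0);u,s,vt=np.linalg.svd(Q-c,full_matrices=False);return c,vt[0]
def box(P,lo,hi):
    Q=P.reshape(-1,3);m=np.all((Q>lo)&(Q<hi),axis=1);return Q[m]
E
python3 - <<'E'
from fit import *
for n in ["top","scene"]:
    P=np.load(f"pics/{n}.npy")
    Q=box(P,[0.53,-0.28,0.025],[0.68,-0.09,0.06])
    c,a=axisfit(Q[:,:2]); a=a if a[1]<0 else -a
    t=(Q[:,:2]-c)@a; w=(Q[:,:2]-c)@np.array([-a[1],a[0]])
    print(n,"coil",len(Q),c,np.degrees(np.arctan2(a[1],a[0])),t.min(),t.max(),"ends",c+a*t.min(),c+a*t.max(),"w",w.min(),w.max(),"z",np.percentile(Q[:,2],[5,50,95]))
    Q=box(P,[0.58,-0.09,0.032],[0.75,0.0,0.065])
    c,a=axisfit(Q[:,:2]); t=(Q[:,:2]-c)@a
    print("plate",len(Q),c,np.degrees(np.arctan2(a[1],a[0])),t.min(),t.max(),c+a*(t.min()+t.max())/2)
    B=box(P,[0.3,-0.3,-0.03],[0.5,-0.0,0.02]);print("bench z",np.median(B[:,2]))
    # set
    Q=box(P,[0.5,0.1,0.06],[0.85,0.4,0.085]); r=cv2.minAreaRect((Q[:,:2]*1000).astype(np.float32));print("set",r,np.median(Q[:,2]))
    Q=box(P,[0.6,0.15,0.125],[0.75,0.28,0.2]);print("ball",len(Q),Q.min(0),Q.max(0),Q.mean(0))
    Q=box(P,[0.53,0.26,0.025],[0.58,0.32,0.08]);print("knob",len(Q),Q.min(0),Q.max(0),Q.mean(0))
E
```

```text
top coil 621 [ 0.59587723 -0.19102413] -115.43511333368315 -0.08959508231487542 0.08963679890042689 ends [ 0.6343573 -0.1101133] [ 0.55737924 -0.27197264] w -0.021149016274219615 0.02370131016021942 z [0.02918469 0.04080263 0.04777638]
plate 127 [ 0.70096182 -0.04965461] 150.0678627664525 -0.061656754284560716 0.0791748330395344 [ 0.69337109 -0.04528408]
bench z -0.00046801492803827394
set ((689.539306640625, 249.28839111328125), (183.5113525390625, 199.08535766601562), 4.04048490524292) 0.06940111878019173
ball 50 [0.63807514 0.19068655 0.14075638] [0.66004312 0.2149654  0.16002017] [0.64906135 0.20130694 0.15155523]
knob 42 [0.54414605 0.28469741 0.03203648] [0.57906423 0.30233769 0.05992603] [0.55612635 0.29359256 0.04865977]
scene coil 910 [ 0.60479467 -0.19715303] -115.35983858592796 -0.09153085274697674 0.08947711210227981 ends [ 0.6439975  -0.11444248] [ 0.56647146 -0.27800774] w -0.027741009839661695 0.017663106206331363 z [0.02739235 0.03845125 0.04350072]
plate 189 [ 0.69547375 -0.04883985] -28.43193476347417 -0.07079919928893239 0.06586407621745585 [ 0.69330382 -0.04766501]
bench z -0.0025726932628454824
set ((693.1311645507812, 245.6446990966797), (181.31985473632812, 205.92041015625), 3.8625905513763428) 0.06706765086137967
ball 70 [0.63958001 0.18624695 0.12592401] [0.66668213 0.20828426 0.15655554] [0.65606703 0.1948815  0.14564255]
knob 56 [0.54952715 0.27986582 0.03172851] [0.5797466  0.30076539 0.05244889] [0.56230293 0.28918078 0.04375724]
```

```bash
cat > mv.py <<'E'
from h import *
from scipy.spatial.transform import Rotation as R
from scipy.optimize import least_squares
def pose(): 
    s=arm.get_state(); return s["eef_pos"].copy(),R.from_euler("xyz",s["ee_rot"])
def down(yaw): return R.from_euler("xyz",[np.pi,0,yaw])
def sim(p,r,rows):
    p=p.copy()
    for w in rows:
        p=p+r.apply(np.array(w[3:6])*0.025); r=r*R.from_rotvec(np.radians(8)*np.array(w[:3]))
    return p,r
def straight(p,r,p1): # total units in tool axes without turning
    return r.inv().apply(p1-p)/0.025
def const(p,r,p1,r1,n):
    def f(x):
        P,Q=sim(p,r,[x]*n); return np.r_[(P-p1)*10,(Q.inv()*r1).as_rotvec()]
    s=least_squares(f,np.r_[(r.inv()*r1).as_rotvec()/np.radians(8)/n,straight(p,r,p1)/n]); return s.x
E
python3 - <<'E'
from mv import *
m=arm.camera_model("wrist"); p,r=pose()
T=m["world_from_camera"]; print("cam in tool",r.inv().apply(T[:3,3]-p), r.inv().as_matrix()@T[:3,:3]); print(m["camera_matrix"])
yaw=np.radians(-115.4)
a=np.array([np.cos(yaw),np.sin(yaw)])
p1=np.array([0.60,-0.18,0.42])
x=const(p,r,p1,down(yaw),40); print(x)
q,rr=p,r
for i in range(40):
    q,rr=sim(q,rr,[x]); 
    if i%8==7: print(q,np.hypot(q[0],q[1]))
E
```

```text
cam in tool [7.50196294e-02 2.68958956e-05 1.93372744e-02] [[-4.59641330e-04 -9.60218602e-01 -2.79249038e-01]
 [ 9.99999894e-01 -4.52721992e-04 -8.92722941e-05]
 [-4.07012633e-05 -2.79249049e-01  9.60218708e-01]]
[[326.08872089   0.         322.8383003 ]
 [  0.         326.08872089 199.78685908]
 [  0.           0.           1.        ]]
[-3.61953801e-07  2.31514013e-06  3.04976637e-01  1.03203582e+00
 -1.71361343e-02 -1.53298111e-02]
[0.3920415  0.55450961 0.40773957] 0.6791004650515544
[0.53753742 0.40944946 0.41080425] 0.6757183854321132
[0.62620599 0.22411357 0.41386912] 0.6651021216305684
[0.64785629 0.0198031  0.41693433] 0.6481588819555031
[ 0.6  -0.18  0.42] 0.626418390534633
```

Run:
```python
from fit import *
P=np.load("pics/top.npy")
Q=box(P,[0.3,0.35,0.02],[1,1.0,0.5]); print(np.percentile(Q[:,2],[50,99]),Q[Q[:,2]>0.1].min(0))
Q=box(P,[0.4,-0.8,0.08],[1,-0.3,0.5]); print(np.percentile(Q[:,2],[50,99]),Q.min(0),Q.max(0))
```

```text
[0.13133832 0.1393487 ] [0.54058068 0.44910784 0.10007218]
[0.16412499 0.17132394] [ 0.43536453 -0.79969104  0.08010496] [ 0.8784805  -0.40613506  0.1778017 ]
```

Call:
carry_out --targets '[[[0,0,0.3,1,0,0,1],[0,0,0.3,1,0,0,1],[0,0,0.3,1,0,0,1],[0,0,0.3,1,0,0,1],[0,0,0.3,1,0,0,1],[0,0,0.3,1,0,0,1],[0,0,0.3,1,0,0,1],[0,0,0.3,1,0,0,1]]]'

```text
t: 1.8
eef_pos: [0.3864, 0.5537, 0.4047]
ee_rot: [3.142, -0.0, -0.649]
force: [-0.4, -0.6, -0.7]
width: 0.0881
```

Call:
carry_out --targets '[[[0,0,0.3,1,0,0,1],[0,0,0.3,1,0,0,1],[0,0,0.3,1,0,0,1],[0,0,0.3,1,0,0,1],[0,0,0.3,1,0,0,1],[0,0,0.3,1,0,0,1],[0,0,0.3,1,0,0,1],[0,0,0.3,1,0,0,1],[0,0,0.3,1,0,0,1],[0,0,0.3,1,0,0,1],[0,0,0.3,1,0,0,1],[0,0,0.3,1,0,0,1],[0,0,0.3,1,0,0,1],[0,0,0.3,1,0,0,1],[0,0,0.3,1,0,0,1],[0,0,0.3,1,0,0,1],[0,0,0.3,1,0,0,1],[0,0,0.3,1,0,0,1],[0,0,0.3,1,0,0,1],[0,0,0.3,1,0,0,1]]]'

```text
t: 4.3
eef_pos: [0.6294, 0.1334, 0.4047]
ee_rot: [-3.142, 0.0, -1.486]
force: [0.6, 0.6, -0.1]
width: 0.0876
```

Run:
```python
from mv import *
p,r=pose(); yaw=np.radians(-115.4)
print(p,arm.get_state()["q"]); print(const(p,r,np.array([0.60,-0.18,0.40]),down(yaw),12))
```

```text
[0.62941484 0.1333909  0.40465796] [ 5.11539474e-01  3.07182868e-01 -6.27949959e-02 -2.40647998e-05
 -1.20079514e+00 -4.27204460e-01]
[-2.21776553e-06  1.94146784e-05  3.14911893e-01  1.05924542e+00
 -6.78023708e-02  1.55090710e-02]
```

Call:
carry_out --targets '[[[0,0,0.3,1,0,0,1],[0,0,0.3,1,0,0,1],[0,0,0.3,1,0,0,1],[0,0,0.3,1,0,0,1],[0,0,0.3,1,0,0,1],[0,0,0.3,1,0,0,1],[0,0,0.3,1,0,0,1],[0,0,0.3,1,0,0,1],[0,0,0.3,1,0,0,1],[0,0,0.3,1,0,0,1],[0,0,0.3,1,0,0,1],[0,0,0.3,0.5,-0.8,0,1],[0,0,0,0,0,0,1]]]'

```text
t: 5.92
eef_pos: [0.6101, -0.1563, 0.4044]
ee_rot: [3.141, -0.0, -1.989]
force: [0.7, 0.3, 0.1]
width: 0.0875
```

Run:
```python
from fit import *
s=arm.get_state();print(s["eef_pos"],s["ee_rot"],s["qd"].round(3))
p,P=cloud("wrist"); np.save("pics/wrist1.npy",P); cv2.imwrite("pics/wrist1.png",p[:,:,::-1])
for q in ["coil_center","coil_foot","stop"]: 
    for r in arm.landmark_of("wrist",q)[:2]: print(q,r, P[int(r["point"][0]),int(r["point"][1])])
Q=box(P,[0.53,-0.28,0.025],[0.68,-0.09,0.06])
c,a=axisfit(Q[:,:2]); a=a if a[1]<0 else -a
t=(Q[:,:2]-c)@a; w=(Q[:,:2]-c)@np.array([-a[1],a[0]])
print("coil",len(Q),c,np.degrees(np.arctan2(a[1],a[0])),"ends",c+a*t.min(),c+a*t.max(),"w",w.min(),w.max(),"z",Q[:,2].max())
B=box(P,[0.3,-0.3,-0.03],[0.9,-0.0,0.02]);print("bench z",np.median(B[:,2]))
```

```text
[ 0.61009586 -0.156253    0.40440887] [ 3.14149777e+00 -2.07910734e-04 -1.98938342e+00] [ 0.026 -0.012 -0.021 -0.008 -0.     0.004]
coil_center {'point': [143.3, 321.3], 'conf': 0.74} [ 0.59566679 -0.19081618  0.04590167]
coil_center {'point': [132.1, 545.1], 'conf': 0.72} [ 0.37486768 -0.10530533  0.03893377]
coil_foot {'point': [217.4, 320.0], 'conf': 0.94} [ 0.63001513 -0.11655482  0.04272261]
coil_foot {'point': [205.0, 493.8], 'conf': 0.6} [ 4.33293331e-01 -2.99586388e-02  2.05041127e-05]
stop {'point': [268.4, 317.7], 'conf': 0.92} [ 6.68702907e-01 -4.04132698e-02  5.31428865e-04]
coil 6980 [ 0.59467713 -0.1959868 ] -115.52015081010353 ends [ 0.63576126 -0.10993004] [ 0.55815305 -0.27249187] w -0.02217432857823044 0.022238512064949378 z 0.047024817476049974
bench z 0.0005746217374569262
```

View pics/wrist1.png

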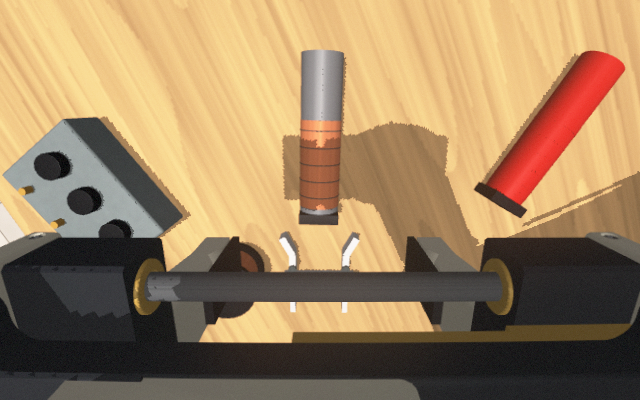

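Run:
```python
from fit import *
P=np.load("pics/wrist1.npy")
for nm,c0,c1 in [("R cheek",284,299),("L cheek",341,356)]:
    for r0,r1 in [(238,262),(262,272),(300,314)]:
        Q=P[r0:r1,c0:c1].reshape(-1,3); Q=Q[(Q[:,2]>0.012)&(Q[:,2]<0.06)]
        if len(Q)>5: c,a=axisfit(Q[:,:2]); print(nm,r0,len(Q),c.round(4),np.degrees(np.arctan2(a[1],a[0])).round(1),Q[:,2].min().round(3),Q[:,2].max().round(3))
def onplane(n,rc,z):
    m=arm.camera_model(n);T=m["world_from_camera"]
    xy=cv2.undistortPoints(np.array([[[rc[1],rc[0]]]],float),m["camera_matrix"],m["distortion"]).ravel()
    d=T[:3,:3]@np.r_[xy,1];return T[:3,3]+d*(z-T[2,3])/d[2]
A=onplane("top",(151.7,326),.05);B=onplane("top",(175.3,315.6),.05);print("plate ends top",A,B,np.linalg.norm(A-B),np.degrees(np.arctan2(*(B-A)[1::-1])))
# axis-wise in coil frame
yaw=np.radians(-115.5);a=np.array([np.cos(yaw),np.sin(yaw)]);n=np.array([-a[1],a[0]]);c=np.array([.5970,-.1912])
Q=P[230:330,270:370].reshape(-1,3);Q=Q[(Q[:,2]>.012)&(Q[:,2]<.06)]
print(np.c_[(Q[:,:2]-c)@a,(Q[:,:2]-c)@n,Q[:,2]][::25].round(4))
for n_ in ["top","scene"]:
    P2=np.load(f"pics/{n_}.npy");Q=box(P2,[.63,-.11,.03],[.74,.0,.06]);
    u=np.c_[(Q[:,:2]-c)@a,(Q[:,:2]-c)@n,Q[:,2]]; u=u[(abs(u[:,1])<.045)]; print(n_,len(u)); print(u[::6].round(3).tolist())
p=cv2.imread("pics/top_full.png");cv2.imwrite("pics/stop_big.png",cv2.resize(p[140:195,300:360],None,fx=10,fy=10,interpolation=cv2.INTER_NEAREST))
p=cv2.imread("pics/scene_full.png");cv2.imwrite("pics/stop_big2.png",cv2.resize(p[215:275,310:370],None,fx=10,fy=10,interpolation=cv2.INTER_NEAREST))
```

```text
R cheek 238 180 [ 0.6852 -0.0853] 84.7 0.012 0.023
R cheek 262 74 [ 0.6913 -0.0651] 63.7 0.017 0.025
R cheek 300 56 [ 0.7104 -0.021 ] 67.2 0.026 0.037
L cheek 238 198 [ 0.6191 -0.057 ] 43.4 0.012 0.023
L cheek 262 75 [ 0.6314 -0.0384] 62.2 0.019 0.025
L cheek 300 63 [0.6526 0.0056] 63.6 0.025 0.037
plate ends top [ 0.70220555 -0.05509767  0.05      ] [ 0.6192618  -0.01896316  0.05      ] 0.09047302875711313 156.45961068696596
[[-0.1154  0.0413  0.0125]
 [-0.1188  0.0387  0.0136]
 [-0.1177 -0.0497  0.0139]
 [-0.1203  0.0393  0.0194]
 [-0.1201 -0.0396  0.0181]
 [-0.1203 -0.0431  0.0205]
 [-0.1254  0.0441  0.0201]
 [-0.1263  0.0368  0.0207]
 [-0.128  -0.0353  0.0154]
 [-0.1271 -0.041   0.02  ]
 [-0.1318  0.0381  0.0203]
 [-0.1324  0.0306  0.0214]
 [-0.1327 -0.0352  0.0198]
 [-0.1337 -0.0414  0.0202]
 [-0.1387  0.0284  0.0192]
 [-0.138  -0.0392  0.0197]
 [-0.1401 -0.0343  0.0213]
 [-0.1431 -0.0307  0.0207]
 [-0.1477  0.0295  0.0202]
 [-0.1501  0.0331  0.0211]
 [-0.1498 -0.0372  0.0206]
 [-0.1516 -0.0335  0.0226]
 [-0.1557  0.0292  0.0232]
 [-0.1549 -0.0372  0.0239]
 [-0.1599  0.028   0.0
[... 355 characters left out ...]
.048], [-0.168, -0.02, 0.031], [-0.168, -0.028, 0.053], [-0.176, -0.036, 0.033], [-0.172, -0.044, 0.048]]
scene 143
[[-0.168, -0.043, 0.047], [-0.167, -0.035, 0.047], [-0.171, -0.029, 0.047], [-0.168, -0.03, 0.043], [-0.187, -0.028, 0.035], [-0.169, -0.02, 0.05], [-0.167, -0.022, 0.044], [-0.17, -0.015, 0.046], [-0.173, -0.008, 0.049], [-0.168, -0.014, 0.033], [-0.169, -0.006, 0.038], [-0.172, 0.007, 0.049], [-0.167, -0.001, 0.032], [-0.168, 0.015, 0.047], [-0.168, 0.019, 0.047], [-0.169, 0.024, 0.048], [-0.172, 0.031, 0.051], [-0.171, 0.032, 0.048], [-0.168, 0.023, 0.032], [-0.189, 0.032, 0.033], [-0.168, 0.033, 0.042], [-0.187, 0.036, 0.033], [-0.169, 0.042, 0.048], [-0.169, 0.043, 0.044]]
```

View pics/stop_big.png

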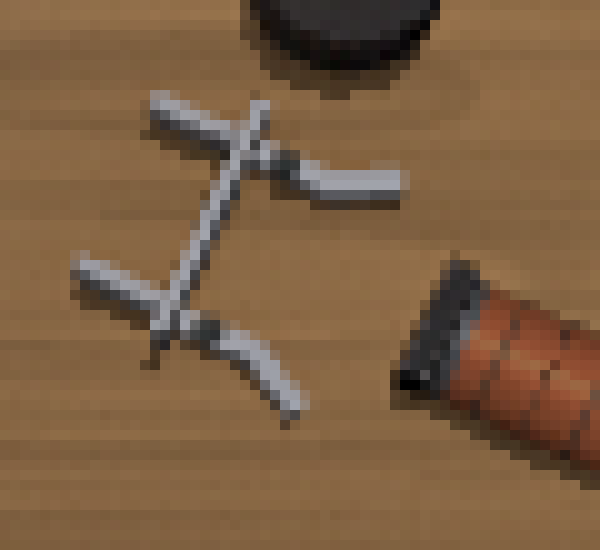

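View pics/stop_big2.png

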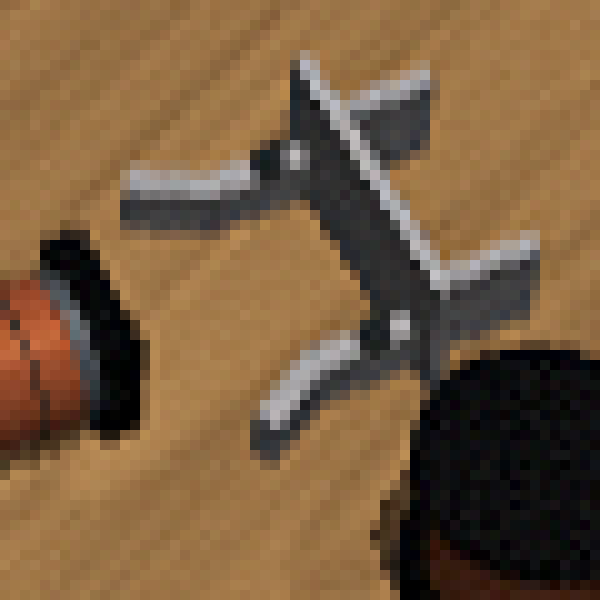

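Copper coil at wrist pixel (130,320), axis at -115.5°, length and width as stated. The stop plate is 78 mm beyond the foot and parallel within about 1°, with a lateral offset of roughly -3 mm. Next is the approach to the bare end.

Run:
```python
from mv import *
p,r=pose(); yaw=np.radians(-115.5); g=np.array([0.5712,-0.2454])
print(np.degrees((r.inv()*down(yaw)).as_rotvec())/8)
print(straight(p,r,np.array([*g,.24])), straight(p,r,np.array([*g,.1833])))
```

```text
[0.00138364 0.00029152 0.21229938]
[ 3.95376924 -0.06034248  6.58506662] [ 3.95386804 -0.06077921  8.85306658]
```

Call:
carry_out --targets '[[[0,0,0.2,1,0,1,1],[0,0,0,1,0,1,1],[0,0,0,1,0,1,1],[0,0,0,0.95,-0.06,1,1],[0,0,0,0,0,1,1],[0,0,0,0,0,1,1],[0,0,0,0,0,0,1],[0,0,0,0,0,0,1]]]' --squeeze 20

```text
t: 7.12
eef_pos: [0.5702, -0.2444, 0.2557]
ee_rot: [-3.14, 0.0, -2.013]
force: [0.5, 0.4, 0.1]
width: 0.0874
```

Run:
```python
from mv import *
p,r=pose(); yaw=np.radians(-115.5); g=np.array([0.5712,-0.2454])
print(p,np.degrees((r.inv()*down(yaw)).as_rotvec())/8, straight(p,r,np.array([*g,.1833])))
```

```text
[ 0.57016532 -0.24435345  0.25574839] [-0.00853513  0.00011259  0.01818666] [ 0.02014817 -0.05187292  2.89799934]
```

Call:
carry_out --targets '[[[0,0,0,0,-0.05,0.9,1],[0,0,0,0,0,0.9,1],[0,0,0,0,0,0.7,1],[0,0,0,0,0,0.4,1],[0,0,0,0,0,0,1],[0,0,0,0,0,0,-1],[0,0,0,0,0,0,-1],[0,0,0,0,0,0,-1],[0,0,0,0,0,0,-1],[0,0,0,0,0,0,-1]]]' --squeeze 20

```text
t: 8.38
eef_pos: [0.571, -0.2452, 0.1823]
ee_rot: [-3.141, 0.0, -2.014]
force: [-1.5, 0.7, -0.6]
width: 0.0432
```

Run:
```python
from fit import *
s=arm.get_state();print(s["t"],s["eef_pos"],s["ee_rot"],s["force"],s["width"])
p,P=cloud("wrist"); cv2.imwrite("pics/wrist2.png",p[:,:,::-1])
```

```text
8.375 [ 0.57097192 -0.24523272  0.18234391] [-3.14096297e+00  5.62430323e-05 -2.01417349e+00] [-1.49068331  0.74715518 -0.55110686] 0.043166933170273994
```

View pics/wrist2.png

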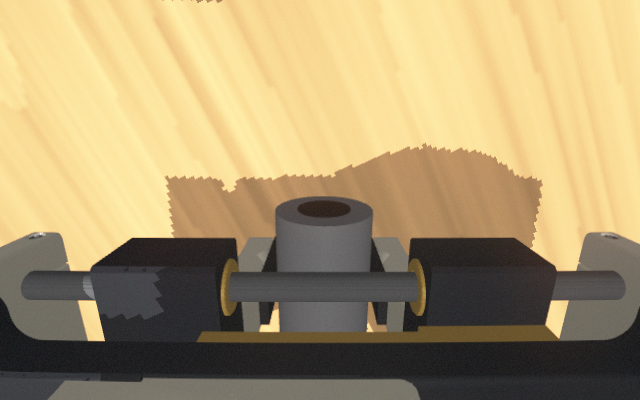

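Call:
carry_out --targets '[[[0,0,0,-0.3,0.05,0,-1],[0,0,0,-0.5,0.05,0,-1],[0,0,0,-0.5,0,0,-1],[0,0,0,-0.5,0,0,-1],[0,0,0,-0.5,0,0,-1],[0,0,0,-0.4,0,0,-1],[0,0,0,-0.2,0,0,-1],[0,0,0,0,0,0,-1]]]'

```text
t: 9.43
eef_pos: [0.5997, -0.178, 0.1823]
ee_rot: [3.142, 0.0, -2.014]
force: [-2.1, 1.6, 5.7]
width: 0.0438
```

Run:
```python
from fit import *
s=arm.get_state();print(s["t"],s["eef_pos"],s["ee_rot"],s["force"],s["width"])
for n,(r0,r1,c0,c1) in {"top":(130,200,300,390),"scene":(200,300,260,400)}.items():
    p,P=cloud(n); np.save(f"pics/{n}b.npy",P)
    cv2.imwrite(f"pics/{n}_b.png",cv2.resize(p[r0:r1,c0:c1,::-1],None,fx=5,fy=5,interpolation=cv2.INTER_CUBIC))
```

```text
9.425 [ 0.59974461 -0.17798371  0.1823144 ] [ 3.14157862e+00  3.30681857e-04 -2.01373781e+00] [-2.10147201  1.61104469  5.70511512] 0.04376966501337852
```

View pics/scene_b.png

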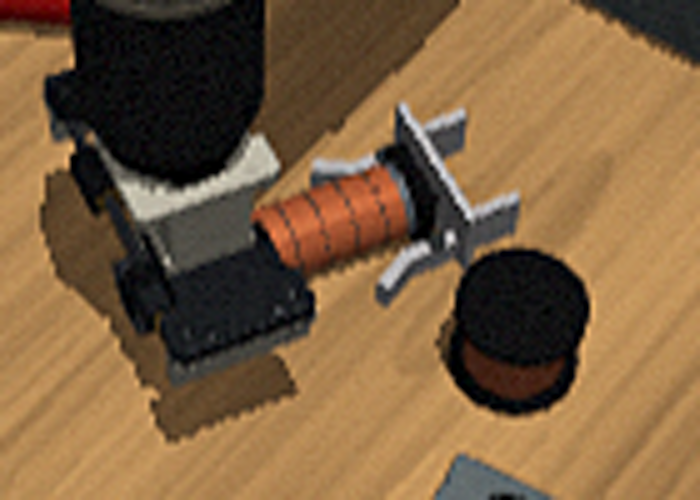

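View pics/top_b.png

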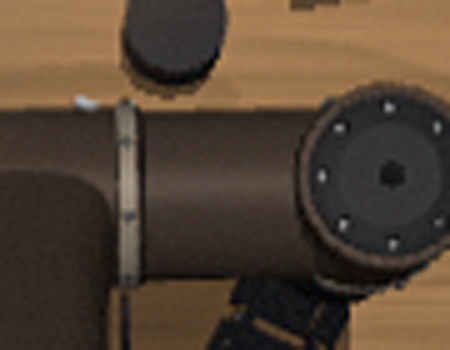

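Call:
carry_out --targets '[[[0,0,0,-0.1,0,0,-1],[0,0,0,-0.1,0,0,-1],[0,0,0,0,0,0,-1]]]'

```text
t: 9.9
eef_pos: [0.6015, -0.1746, 0.1823]
ee_rot: [3.141, -0.001, -2.015]
force: [-2.8, -4.0, 4.6]
width: 0.0435
```

Call:
carry_out --targets '[[[0,0,0,-0.1,0,0,-1],[0,0,0,0,0,0,-1]]]'

```text
t: 10.15
eef_pos: [0.6024, -0.1729, 0.1823]
ee_rot: [3.141, -0.002, -2.015]
force: [-3.3, -8.0, 5.3]
width: 0.0435
```

Call:
carry_out --targets '[[[0,0,0,-0.1,0,0,-1],[0,0,0,0,0,0,-1]]]'

```text
t: 10.4
eef_pos: [0.6027, -0.1724, 0.1822]
ee_rot: [3.14, -0.004, -2.015]
force: [-4.3, -19.1, 5.1]
width: 0.0433
```

Run:
```python
from fit import *
p,P=cloud("scene"); s=arm.get_state(); print(s["eef_pos"],s["force"],s["moment"])
cv2.imwrite("pics/scene_c.png",cv2.resize(p[215:265,310:370,::-1],None,fx=10,fy=10,interpolation=cv2.INTER_NEAREST))
```

```text
[ 0.60271936 -0.17241775  0.18227638] [ -5.13638209 -19.43148589   4.98454173] [-6.69327049  1.66640783 -0.01037168]
```

View pics/scene_c.png

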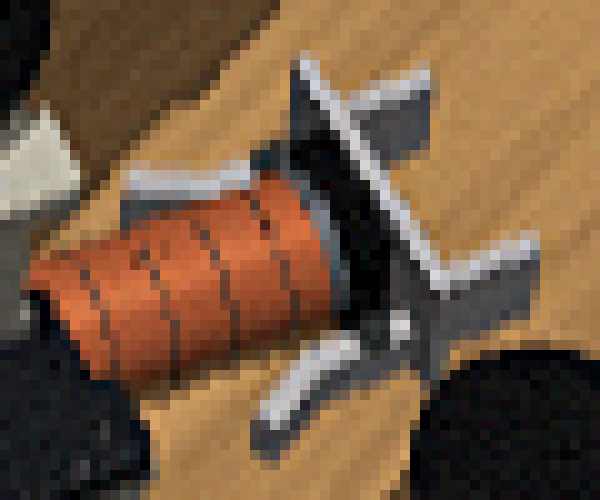

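Run:
```python
import numpy as np
L=150
th=np.radians(np.r_[np.arange(0,91,3)])
o=(22*np.sin(th)+L*(np.cos(th)-1))/25; u=(22*(np.cos(th)-1)+L*np.sin(th))/25
ro=np.round(o,2);ru=np.round(u,2)
for i,(a,b) in enumerate(zip(np.diff(ro),np.diff(ru))): print(3*(i+1),"[0,0,0,%.2f,0,%.2f,-1]"%(a,-b),ro[i+1],ru[i+1])
```

```text
3 [0,0,0,0.04,0,-0.31,-1] 0.04 0.31
6 [0,0,0,0.02,0,-0.31,-1] 0.06 0.62
9 [0,0,0,0.00,0,-0.31,-1] 0.06 0.93
12 [0,0,0,-0.01,0,-0.30,-1] 0.05 1.23
15 [0,0,0,-0.03,0,-0.29,-1] 0.02 1.52
18 [0,0,0,-0.04,0,-0.29,-1] -0.02 1.81
21 [0,0,0,-0.06,0,-0.28,-1] -0.08 2.09
24 [0,0,0,-0.08,0,-0.27,-1] -0.16 2.36
27 [0,0,0,-0.09,0,-0.27,-1] -0.25 2.63
30 [0,0,0,-0.11,0,-0.25,-1] -0.36 2.88
33 [0,0,0,-0.13,0,-0.25,-1] -0.49 3.13
36 [0,0,0,-0.14,0,-0.23,-1] -0.63 3.36
39 [0,0,0,-0.15,0,-0.22,-1] -0.78 3.58
42 [0,0,0,-0.17,0,-0.21,-1] -0.95 3.79
45 [0,0,0,-0.19,0,-0.19,-1] -1.14 3.98
48 [0,0,0,-0.19,0,-0.19,-1] -1.33 4.17
51 [0,0,0,-0.21,0,-0.17,-1] -1.54 4.34
54 [0,0,0,-0.22,0,-0.15,-1] -1.76 4.49
57 [0,0,0,-0.23,0,-0.14,-1] -1.99 4.63
60 [0,0,0,-0.25,0,-0.13,-1] -2.24 4.76
63 [0,0,0,-0.25,0,-0.11,-1] -2.49 4.87
66 [0,0,0,-0.27,0,-0.09,-1] -2.76 4.96
69 [0,0,0,-0.27,0,-0.08,-1] -3.03 5.04
72 [0,0,0,-0.28,0,-0.06,-1] -3.31 5.1
75 [0,0,0,-0.29,0,-0.04,-1] -3.6 5.14
78 [0,0,0,-0.29,0,-0.03,-1] -3.89 5.17
81 [0,0,0,-0.30,0,-0.01,-1] -4.19 5.18
84 [0,0,0,-0.31,0,-0.00,-1] -4.5 5.18
87 [0,0,0,-0.31,0,0.02,-1] -4.81 5.16
90 [0,0,0,-0.31,0,0.04,-1] -5.12 5.12
```

Call:
carry_out --targets '[[[0,0,0,0.08,0,0,-1],[0,0,0,0.04,0,-0.31,-1],[0,0,0,0.02,0,-0.31,-1],[0,0,0,0,0,-0.31,-1],[0,0,0,-0.01,0,-0.3,-1],[0,0,0,-0.03,0,-0.29,-1],[0,0,0,-0.04,0,-0.29,-1],[0,0,0,-0.06,0,-0.28,-1],[0,0,0,0,0,0,-1]]]' --squeeze 20

```text
t: 11.58
eef_pos: [0.604, -0.1693, 0.2351]
ee_rot: [-3.141, 0.0, -2.014]
force: [-2.0, -4.1, -4.1]
width: 0.0438
```

```bash
cat > look.py <<'E'
import sys
from fit import *
s=arm.get_state();print(s["t"],s["eef_pos"],s["ee_rot"],s["force"],s["moment"],s["width"])
p,P=cloud("scene"); cv2.imwrite(f"pics/{sys.argv[1]}.png",cv2.resize(p[180:290,270:390,::-1],None,fx=5,fy=5,interpolation=cv2.INTER_CUBIC))
E
python3 look.py tip1
```

```text
11.575 [ 0.60403456 -0.16930743  0.23506105] [-3.14099803e+00  2.72946090e-04 -2.01372198e+00] [-2.02163129 -4.13206803 -4.10787691] [-1.24275859  0.62498632  0.03713521] 0.04376073570271852
```

View pics/tip1.png

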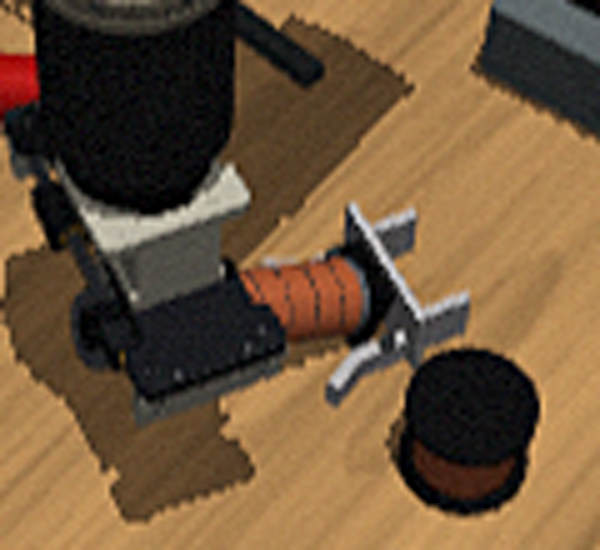

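The coil is tipping with its foot still against the plate, and the forces are small.

Call:
carry_out --targets '[[[0,0,0,-0.08,0,-0.27,-1],[0,0,0,-0.09,0,-0.27,-1],[0,0,0,-0.11,0,-0.25,-1],[0,0,0,-0.13,0,-0.25,-1],[0,0,0,-0.14,0,-0.23,-1],[0,0,0,-0.15,0,-0.22,-1],[0,0,0,-0.17,0,-0.21,-1],[0,0,0,-0.19,0,-0.19,-1],[0,0,0,-0.19,0,-0.19,-1],[0,0,0,-0.21,0,-0.17,-1],[0,0,0,0,0,0,-1]]]'

```text
t: 13.0
eef_pos: [0.6199, -0.1362, 0.291]
ee_rot: [-3.141, 0.0, -2.014]
force: [0.1, -0.4, -3.9]
width: 0.0435
```

```bash
python3 look.py tip2
```

```text
13.0 [ 0.61987957 -0.13619062  0.29103924] [-3.14098257e+00  2.63748811e-04 -2.01374073e+00] [ 0.13350379 -0.36141041 -3.88491281] [-0.29844066  0.02468523 -0.01339784] 0.043475038757946866
```

View pics/tip2.png

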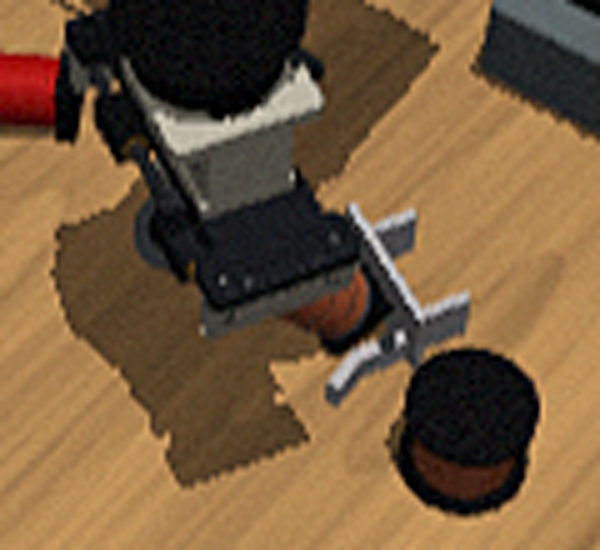

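Call:
carry_out --targets '[[[0,0,0,-0.26,0,-0.15,-1],[0,0,0,-0.25,0,-0.14,-1],[0,0,0,-0.25,0,-0.13,-1],[0,0,0,-0.25,0,-0.11,-1],[0,0,0,-0.27,0,-0.09,-1],[0,0,0,-0.27,0,-0.08,-1],[0,0,0,-0.28,0,-0.06,-1],[0,0,0,-0.29,0,-0.04,-1],[0,0,0,-0.29,0,-0.03,-1],[0,0,0,0,0,0,-1]]]'

```text
t: 14.3
eef_pos: [0.6459, -0.0814, 0.3117]
ee_rot: [-3.141, 0.001, -2.014]
force: [-1.0, -1.5, 0.8]
width: 0.0434
```

```bash
python3 look.py tip3
python3 - <<'E'
from fit import *
p,P=cloud("wrist");cv2.imwrite("pics/w3.png",p[:,:,::-1])
E
```

```text
14.3 [ 0.64588481 -0.08140314  0.3116894 ] [-3.14091689e+00  6.67791462e-04 -2.01357408e+00] [-0.96334783 -1.47732773  0.76356823] [-0.25238856  0.35776955  0.04400314] 0.043380454909769654
```

View pics/tip3.png

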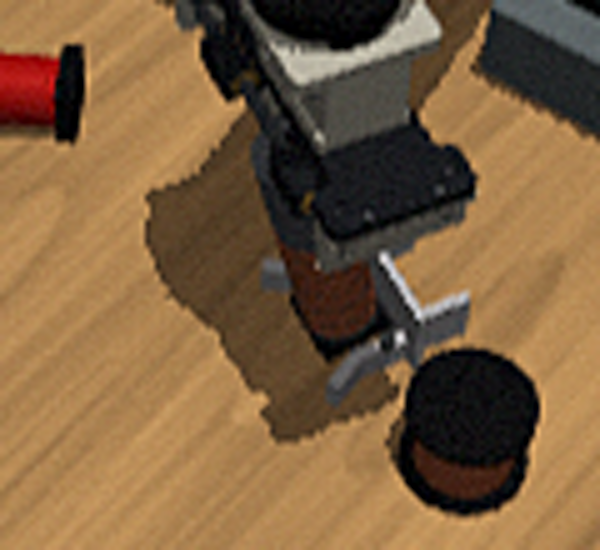

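View pics/w3.png

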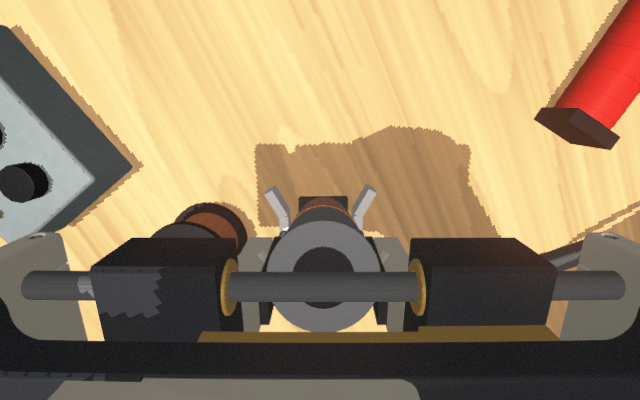

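The coil is nearly upright, with its foot between the cheeks. I tip it through the last 12°.

Call:
carry_out --targets '[[[0,0,0,-0.3,0,-0.01,-1],[0,0,0,-0.31,0,0,-1],[0,0,0,-0.31,0,0.02,-1],[0,0,0,-0.31,0,0.04,-1],[0,0,0,0,0,0,-1],[0,0,0,0,0,0,-1]]]'

```text
t: 15.15
eef_pos: [0.6591, -0.0537, 0.3105]
ee_rot: [-3.141, 0.001, -2.014]
force: [0.1, 1.6, 5.2]
width: 0.0435
```

```bash
python3 look.py tip4
python3 - <<'E'
from fit import *
p,P=cloud("wrist");cv2.imwrite("pics/w4.png",p[:,:,::-1])
for c in (290,320,355):
  for r in (255,265,310,322): print(r,c,P[r,c].round(4))
E
```

```text
15.15 [ 0.65907384 -0.05371343  0.31049666] [-3.14061463e+00  1.18178814e-03 -2.01374738e+00] [0.14563802 1.59813665 5.24208685] [0.55370021 0.12017372 0.03594149] 0.04354558062440416
255 290 [ 0.6605 -0.0788  0.1808]
265 290 [ 0.6622 -0.0754  0.1813]
310 290 [ 0.6716 -0.0572  0.1799]
322 290 [ 0.6735 -0.0532  0.1815]
255 320 [ 0.6504 -0.0742  0.1811]
265 320 [ 0.652  -0.0706  0.1814]
310 320 [ 0.6605 -0.0529  0.1812]
322 320 [ 0.6629 -0.0479  0.1811]
255 355 [ 0.6387 -0.0686  0.1811]
265 355 [ 0.6403 -0.065   0.1815]
310 355 [ 0.6481 -0.0473  0.1816]
322 355 [ 0.6503 -0.0422  0.1814]
```

View pics/tip4.png

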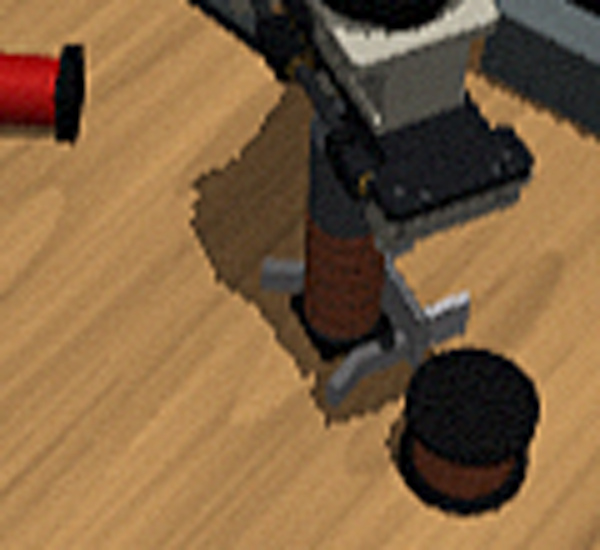

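View pics/w4.png

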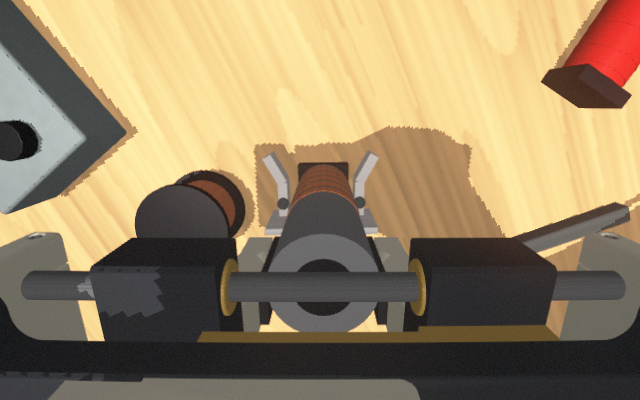

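```bash
cat > topface.py <<'E'
from fit import *
p,P=cloud("wrist")
yaw=np.radians(-115.5);a=np.array([np.cos(yaw),np.sin(yaw)]);n=np.array([-a[1],a[0]]);c=np.array([.5970,-.1912])
Q=P[205:345,250:395].reshape(-1,3);Q=Q[(Q[:,2]>.176)&(Q[:,2]<.187)]
u=np.c_[(Q[:,:2]-c)@a,(Q[:,:2]-c)@n]
print(len(u),u.min(0),u.max(0)); (cc,rad)=cv2.minEnclosingCircle((u*1000).astype(np.float32)); print(cc,rad,"axis by front edge",u[:,0].max()-.022)
A=np.c_[Q[:,:2],np.ones(len(Q))]; k=np.linalg.lstsq(A,Q[:,2],rcond=None)[0]; print("tilt",np.degrees(np.arctan(k[:2]@a)),np.degrees(np.arctan(k[:2]@n)))
E
python3 topface.py
```

```text
6908 [-0.16242052 -0.02931746] [-0.11957933  0.0225975 ]
(-148.45310974121094, -3.4846644401550293) 28.964550018310547 axis by front edge -0.14157932757626646
tilt -1.6628999614649458 -0.07289346428694025
```

The top face is level at z=0.181, so the coil stands upright, and the pads press slightly down on it. Release.

Call:
carry_out --targets '[[[0,0,0,0,0,0,-0.2],[0,0,0,0,0,0,0.2],[0,0,0,0,0,0,0.6],[0,0,0,0,0,0,1],[0,0,0,0,0,0,1]]]'

```text
t: 15.92
eef_pos: [0.6586, -0.0544, 0.3099]
ee_rot: [3.141, -0.0, -2.014]
force: [0.0, -0.6, -0.5]
width: 0.0773
```

```bash
python3 look.py tip5; python3 topface.py;python3 - <<'E'
from fit import *
p,P=cloud("wrist");cv2.imwrite("pics/w5.png",p[:,:,::-1])
E
```

```text
15.925 [ 0.65856631 -0.05441218  0.30993402] [ 3.14125849e+00 -1.79227322e-04 -2.01437495e+00] [ 0.00775289 -0.62906376 -0.47242982] [ 0.07815859 -0.08536153  0.04092369] 0.077258293079754
5372 [-0.16193241 -0.02501849] [-0.12275701  0.0181217 ]
(-145.2760467529297, -3.5216121673583984) 22.52392578125 axis by front edge -0.14475700521693086
tilt -1.6462697420863373 0.02024367335025239
```

View pics/tip5.png

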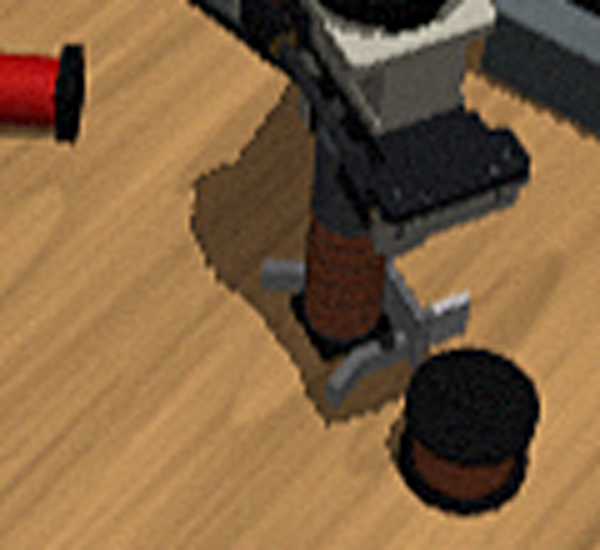

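View pics/w5.png

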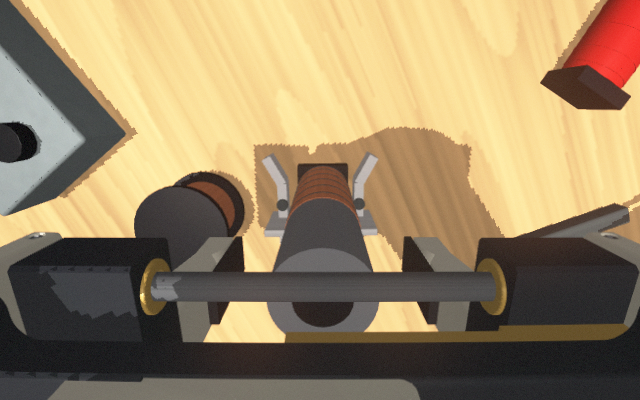

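The released coil stands upright, axis about 23 mm from the plate and centred between the cheeks. Now retreat upward and move to view the set.

Run:
```python
from mv import *
p,r=pose(); p0,r0=sim(p,r,[[0,0,0,0,0,-.8]]*5); print(p0)
for n in (12,14):
    x=const(p0,r0,np.array([.66,.25,.41]),down(np.radians(-176)),n); print(n,x.round(3))
    q,rr=p0,r0
    for i in range(n): q,rr=sim(q,rr,[x]);print(q.round(3),end=' ')
```

```text
[ 0.65862501 -0.05435791  0.41008881]
12 [ 0.    -0.     0.631 -0.641  0.848  0.   ]
[ 0.646 -0.031  0.41 ] [ 0.636 -0.006  0.41 ] [0.628 0.019 0.41 ] [0.623 0.045 0.41 ] [0.619 0.071 0.41 ] [0.618 0.098 0.41 ] [0.619 0.125 0.41 ] [0.623 0.151 0.41 ] [0.629 0.177 0.41 ] [0.637 0.202 0.41 ] [0.648 0.227 0.41 ] [0.66 0.25 0.41] 14 [ 0.    -0.     0.541 -0.545  0.73   0.   ]
[ 0.648 -0.034  0.41 ] [ 0.639 -0.013  0.41 ] [0.631 0.008 0.41 ] [0.626 0.03  0.41 ] [0.621 0.053 0.41 ] [0.619 0.075 0.41 ] [0.618 0.098 0.41 ] [0.619 0.121 0.41 ] [0.622 0.143 0.41 ] [0.626 0.166 0.41 ] [0.632 0.188 0.41 ] [0.64  0.209 0.41 ] [0.649 0.23  0.41 ] [0.66 0.25 0.41]
```

Call:
carry_out --targets '[[[0,0,0,0,0,-0.4,1],[0,0,0,0,0,-0.8,1],[0,0,0,0,0,-0.9,1],[0,0,0,0,0,-0.9,1],[0,0,0,0,0,-1,1],[0,0,0.63,-0.64,0.85,0,1],[0,0,0.63,-0.64,0.85,0,1],[0,0,0.63,-0.64,0.85,0,1],[0,0,0.63,-0.64,0.85,0,1],[0,0,0.63,-0.64,0.85,0,1],[0,0,0.63,-0.64,0.85,0,1],[0,0,0.63,-0.64,0.85,0,1],[0,0,0.63,-0.64,0.85,0,1],[0,0,0.63,-0.64,0.85,0,1],[0,0,0.63,-0.64,0.85,0,1],[0,0,0.63,-0.64,0.85,0,1],[0,0,0.63,-0.64,0.85,0,1],[0,0,0,0,0,0,1]]]'

```text
t: 18.32
eef_pos: [0.6596, 0.2518, 0.4101]
ee_rot: [-3.142, 0.0, -3.069]
force: [-0.2, -0.2, -0.2]
width: 0.0873
```

Run:
```python
from fit import *
s=arm.get_state();print(s["t"],s["eef_pos"],s["ee_rot"],s["q"].round(3))
p,P=cloud("wrist");np.save("pics/w6.npy",P);cv2.imwrite("pics/w6.png",p[:,:,::-1])
for q in ["range_knob","power_tip"]: 
    for r in arm.landmark_of("wrist",q)[:2]: print(q,r, P[int(r["point"][0]),int(r["point"][1])])
p,P=cloud("scene");cv2.imwrite("pics/s6.png",p[:,:,::-1])
p,P=cloud("top");cv2.imwrite("pics/t6.png",cv2.resize(p[100:220,190:420,::-1],None,fx=3.4,fy=3.4))
```

```text
18.325 [0.65958277 0.25177789 0.41010663] [-3.14154674e+00  3.65953704e-05 -3.06903831e+00] [ 0.64   0.407  0.097  0.    -1.261 -2.138]
range_knob {'point': [80.4, 373.0], 'conf': 0.75} [nan nan nan]
range_knob {'point': [162.3, 85.8], 'conf': 0.28} [ 0.66755897 -0.03222805  0.01105515]
power_tip {'point': [191.0, 260.5], 'conf': 0.76} [0.64793441 0.20345722 0.15752214]
```

View pics/w6.png

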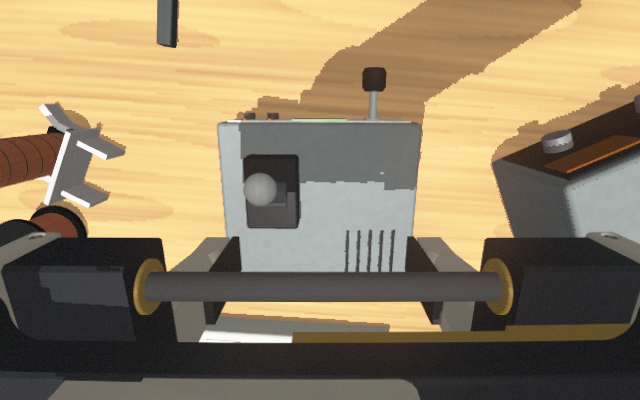

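View pics/s6.png

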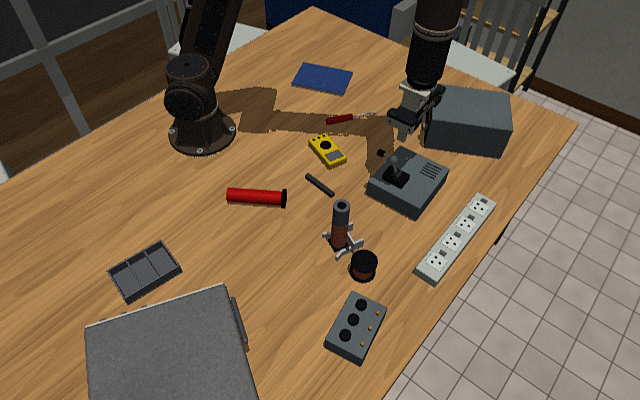

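View pics/t6.png

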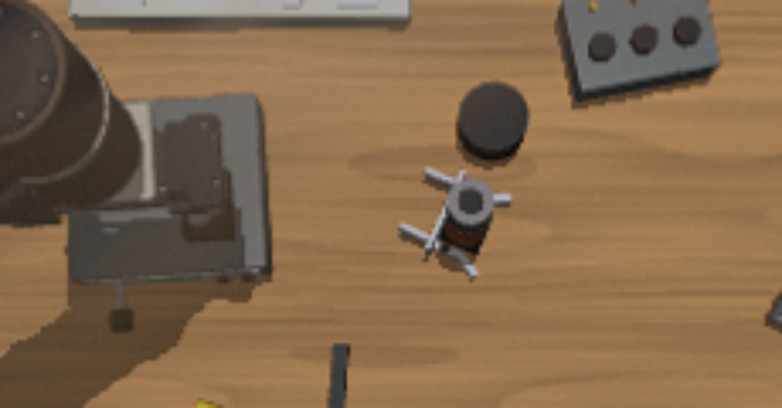

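The coil stands in the stop. The wrist view shows the knob at (80,373), the ball at (190,260) and the set square to the tool.

Run:
```python
from mv import *
P=np.load("pics/w6.npy")
Q=P[66:94,358:390].reshape(-1,3);Q=Q[Q[:,2]>.02];print("knob",len(Q),Q.min(0),Q.max(0),Q.mean(0))
def onplane(n,rc,z):
    m=arm.camera_model(n);T=m["world_from_camera"]
    xy=cv2.undistortPoints(np.array([[[rc[1],rc[0]]]],float),m["camera_matrix"],m["distortion"]).ravel()
    d=T[:3,:3]@np.r_[xy,1];return T[:3,3]+d*(z-T[2,3])/d[2]
print("knob ray",onplane("wrist",(80.4,373),.042),onplane("wrist",(68.5,373),.05),onplane("wrist",(91,373),.05))
A=onplane("wrist",(123,219),.07);B=onplane("wrist",(123,421),.07);print("front edge",A,B,np.linalg.norm(A-B),np.degrees(np.arctan2(*(B-A)[:2]*[-1,1])))
Q=P[172:208,242:280].reshape(-1,3);Q=Q[Q[:,2]>.135];print("ball",len(Q),Q.min(0),Q.max(0),Q.mean(0))
```

```text
knob 573 [0.54376373 0.28201527 0.04118163] [0.56818778 0.3066673  0.05666927] [0.55563817 0.29325758 0.05150125]
knob ray [0.55562802 0.29326147 0.042     ] [0.54527336 0.29091097 0.05      ] [0.56622225 0.29325498 0.05      ]
front edge [0.60689702 0.14566671 0.07      ] [0.59301403 0.33989529 0.07      ] 0.194724101321855 4.088408297284213
ball 881 [0.63660005 0.18858759 0.14042671] [0.66167059 0.21358897 0.15901129] [0.64739201 0.20215828 0.15322335]
```

Run:
```python
from mv import *
p,r=pose(); print(straight(p,r,np.array([.5555,.2935,.2015])))
```

```text
[4.00426883 2.04572556 8.36789929]
```

Call:
carry_out --targets '[[[0,0,0,1,0.51,0.5,1],[0,0,0,1,0.51,0.5,1],[0,0,0,1,0.51,0.5,1],[0,0,0,1,0.51,0.5,1],[0,0,0,0,0,1,1],[0,0,0,0,0,1,1],[0,0,0,0,0,1,1],[0,0,0,0,0,1,1],[0,0,0,0,0,1,1],[0,0,0,0,0,0.8,1],[0,0,0,0,0,0.55,1],[0,0,0,0,0,0,1],[0,0,0,0,0,0,-1],[0,0,0,0,0,0,-1],[0,0,0,0,0,0,-1],[0,0,0,0,0,0,-1],[0,0,0,0,0,0,-1],[0,0,0,0,0,0,-1]]]' --squeeze 30

```text
t: 20.82
eef_pos: [0.5558, 0.294, 0.2014]
ee_rot: [-3.142, 0.0, -3.07]
force: [0.4, -0.5, -0.7]
width: 0.0328
```

Run:
```python
from fit import *
s=arm.get_state();print(s["t"],s["eef_pos"],s["ee_rot"],s["force"],s["width"])
p,P=cloud("wrist");cv2.imwrite("pics/w7.png",p[:,:,::-1])
```

```text
20.825 [0.55577847 0.29403713 0.20141399] [-3.14157524e+00  5.91872637e-06 -3.06976319e+00] [ 0.44942242 -0.48779531 -0.65801276] 0.03277856336523836
```

View pics/w7.png

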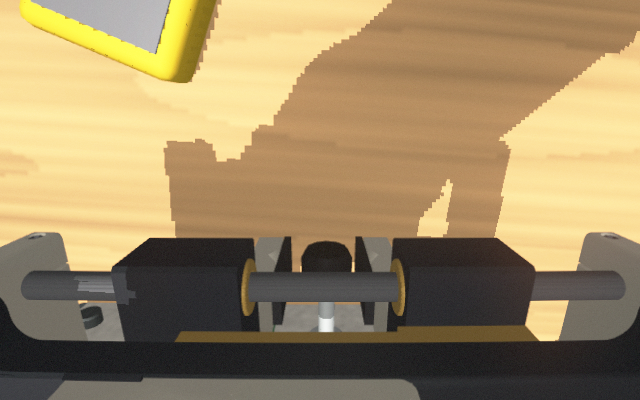

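Call:
carry_out --targets '[[[0,0,0,0,0,0,-1],[0,0,0,0,0,0,-1],[0,0,0,0,0,0,-1]]]'

```text
t: 21.25
eef_pos: [0.5556, 0.2951, 0.2014]
ee_rot: [3.14, 0.001, -3.069]
force: [-2.5, 5.4, -0.9]
width: 0.0229
```

Call:
carry_out --targets '[[[0,0,0,0.15,0,0,-1],[0,0,0,0.15,0,0,-1],[0,0,0,0.15,0,0,-1],[0,0,0,0.15,0,0,-1],[0,0,0,0,0,0,-1]]]'

```text
t: 21.88
eef_pos: [0.5406, 0.2941, 0.2014]
ee_rot: [3.14, 0.001, -3.069]
force: [-2.3, 5.0, -2.4]
width: 0.0229
```

Call:
carry_out --targets '[[[0,0,0,0,0,0,0],[0,0,0,0,0,0,0.3],[0,0,0,0,0,0,0.3],[0,0,0,0,0,0,0.3],[0,0,0,0,0,-0.5,0.3],[0,0,0,0,0,-1,0.3],[0,0,0,0,0,-1,0.3],[0,0,0,0,0,-1,-1],[0,0,0,-1,-0.5,-1,-1],[0,0,0,-1,-0.5,-1,-1],[0,0,0,-1,-0.5,-1,-1],[0,0,0,-1,-0.5,0,-1],[0,0,0,0,0,0,-1]]]'

```text
t: 23.5
eef_pos: [0.6453, 0.2492, 0.3646]
ee_rot: [3.141, 0.001, -3.072]
force: [0.3, 0.5, -0.1]
width: 0.0033
```

Run:
```python
from fit import *
s=arm.get_state();print(s["t"],s["eef_pos"],s["ee_rot"],s["force"],s["width"])
p,P=cloud("wrist");np.save("pics/w8.npy",P);cv2.imwrite("pics/w8.png",p[:,:,::-1])
for q in ["range_knob","power_tip"]: 
    for r in arm.landmark_of("wrist",q)[:2]: print(q,r, P[int(r["point"][0]),int(r["point"][1])])
Q=box(P,[.5,.26,.03],[.585,.33,.07]);print("knob",len(Q),Q.min(0),Q.max(0),Q.mean(0))
Q=box(P,[.6,.15,.137],[.7,.25,.2]);print("ball",len(Q),Q.min(0),Q.max(0))
```

```text
23.5 [0.64527824 0.2491981  0.36461802] [ 3.14128790e+00  7.32789301e-04 -3.07172864e+00] [ 0.3431055   0.52703087 -0.13930451] 0.0033277741815866137
range_knob {'point': [76.1, 380.5], 'conf': 0.63} [0.54161754 0.29088553 0.05240753]
range_knob {'point': [178.4, 60.7], 'conf': 0.34} [ 0.66089569 -0.02910441  0.0113454 ]
power_tip {'point': [228.3, 249.3], 'conf': 0.56} [0.64444852 0.20412394 0.15731204]
knob 1115 [0.52753322 0.28268472 0.04036098] [0.58488255 0.30654796 0.05585416] [0.54884851 0.29432655 0.04922361]
ball 1180 [0.63276032 0.19064803 0.13859726] [0.65410396 0.24808958 0.19996285]
```

View pics/w8.png

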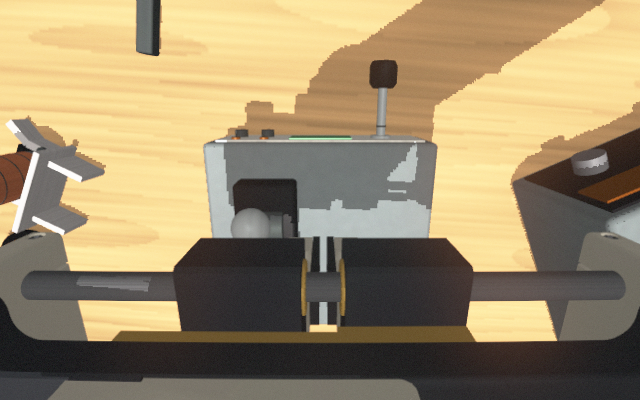

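The knob is at x≈0.541, down from 0.556, so the rod is out 15 mm on the middle click. Now the lever.

Run:
```python
from mv import *
p,r=pose(); print(straight(p,r,np.array([.608,.199,.305])))
```

```text
[ 1.56763846 -1.94150785  2.36222962]
```

Call:
carry_out --targets '[[[0,0,0,0.8,-0.97,0,-1],[0,0,0,0.77,-0.97,0,-1],[0,0,0,0,0,0,-1],[0,0,0,0,0,0.9,-1],[0,0,0,0,0,0.9,-1],[0,0,0,0,0,0.56,-1],[0,0,0,0,0,0,-1]]]'

```text
t: 24.52
eef_pos: [0.6082, 0.1994, 0.3039]
ee_rot: [-3.141, -0.002, -3.069]
force: [-0.1, -0.1, 0.1]
width: 0.0007
```

```bash
cat > lk.py <<'E'
import sys
from fit import *
s=arm.get_state();print(s["t"],s["eef_pos"],s["ee_rot"],s["force"],s["width"])
p,P=cloud("scene");cv2.imwrite(f"pics/{sys.argv[1]}.png",cv2.resize(p[110:230,340:470,::-1],None,fx=5,fy=5,interpolation=cv2.INTER_CUBIC))
E
python3 lk.py l1
```

```text
24.525 [0.60822437 0.19943611 0.30394146] [-3.14053497e+00 -1.76662203e-03 -3.06926502e+00] [-0.12268098 -0.12214724  0.09729568] 0.000736427956109573
```

View pics/l1.png

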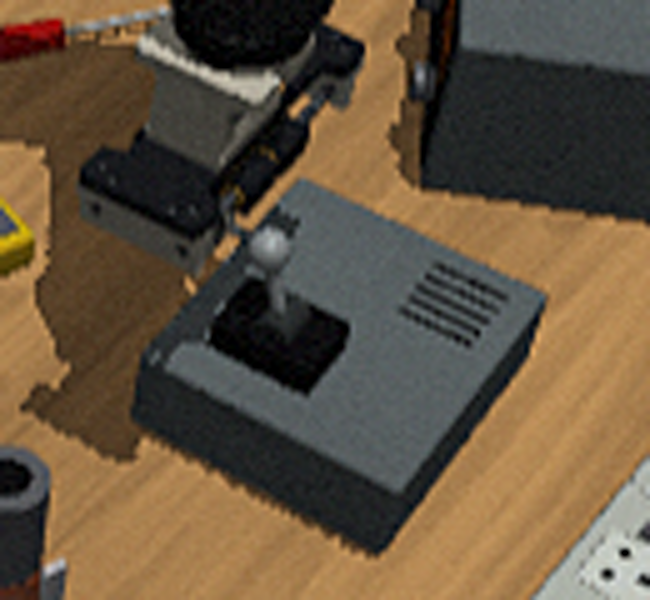

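Call:
carry_out --targets '[[[0,0,0,-0.4,0,0,-1],[0,0,0,-0.3,0,0,-1],[0,0,0,-0.3,0,0,-1],[0,0,0,-0.3,0,0,-1],[0,0,0,-0.3,0,0,-1],[0,0,0,-0.3,0,0,-1],[0,0,0,-0.3,0,0,-1],[0,0,0,-0.2,0,0,-1],[0,0,0,0,0,0,-1]]]'

```text
t: 25.7
eef_pos: [0.6687, 0.2034, 0.3046]
ee_rot: [-3.142, 0.0, -3.07]
force: [-1.0, 0.2, 0.5]
width: 0.0001
```

Call:
carry_out --targets '[[[0,0,0,-0.15,0,0,-1],[0,0,0,-0.15,0,0,-1],[0,0,0,0,0,0,-1]]]'

```text
t: 26.08
eef_pos: [0.6735, 0.2037, 0.3045]
ee_rot: [-3.141, -0.007, -3.07]
force: [-13.7, 0.4, 5.8]
width: 0.0008
```

```bash
python3 lk.py l2
```

```text
26.075 [0.67348777 0.20373311 0.30446687] [-3.14055602 -0.00661191 -3.06998165] [-13.7307408    0.40462521   5.76964963] 0.0008177228915215385
```

View pics/l2.png

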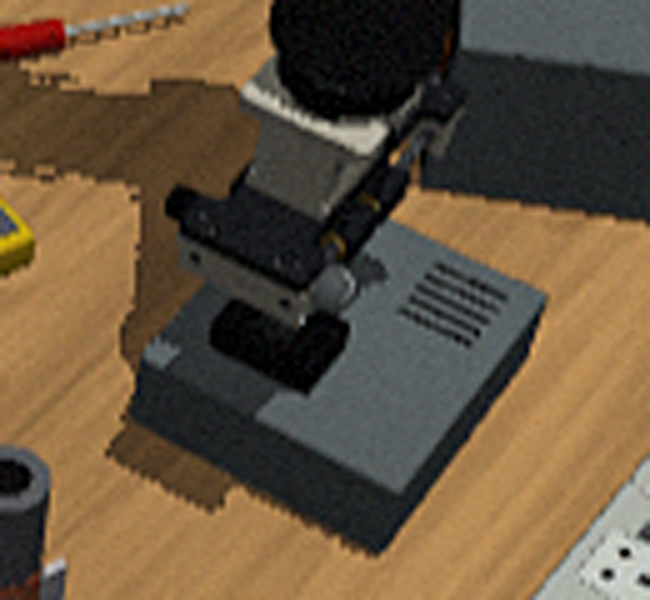

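Call:
carry_out --targets '[[[0,0,0,-0.06,0,0,-1],[0,0,0,0,0,0,-1]]]'

```text
t: 26.38
eef_pos: [0.674, 0.2038, 0.3044]
ee_rot: [-3.14, -0.009, -3.07]
force: [-19.3, 0.1, 8.6]
width: 0.0002
```

Call:
carry_out --targets '[[[0,0,0,0.5,0,0,-1],[0,0,0,0.8,0,0,-1],[0,0,0,0.8,0,-0.5,-1],[0,0,0,0,0,-1,-1],[0,0,0,-0.5,0,-1,-1],[0,0,0,-1,0.5,-1,-1],[0,0,0,-1,1,-0.5,-1],[0,0,0,-1,1,0,-1],[0,0,0,-0.5,0,0,-1],[0,0,0,0,0,0,-1]]]'

```text
t: 27.62
eef_pos: [0.7207, 0.2695, 0.4041]
ee_rot: [-3.141, -0.0, -3.07]
force: [-0.7, -0.2, 0.6]
width: 0.0005
```

Run:
```python
from fit import *
s=arm.get_state();print(s["t"],s["eef_pos"],s["force"],s["width"])
p,P=cloud("wrist");cv2.imwrite("pics/w9.png",p[:,:,::-1])
Q=box(P,[.5,.26,.04],[.57,.33,.07]);print("knob",len(Q),Q.min(0),Q.max(0),Q.mean(0))
Q=box(P,[.6,.15,.135],[.76,.25,.17]);print("ball w",len(Q),Q.min(0),Q.max(0))
p,P=cloud("scene");cv2.imwrite("pics/s9.png",p[:,:,::-1]);cv2.imwrite("pics/s9c.png",cv2.resize(p[120:280,310:470,::-1],None,fx=3.7,fy=3.7,interpolation=cv2.INTER_CUBIC))
Q=box(P,[.6,.15,.125],[.76,.25,.17]);print("ball s",len(Q),Q.min(0),Q.max(0),Q.mean(0))
```

```text
27.625 [0.72067363 0.269483   0.40413359] [-0.68350024 -0.21667726  0.62013537] 0.0005184578715389039
knob 317 [0.54611913 0.28336246 0.04080011] [0.56986314 0.30657615 0.05399766] [0.55639431 0.29514346 0.04683145]
ball w 912 [0.68060564 0.19334099 0.13718188] [0.70542214 0.21740369 0.15550867]
ball s 62 [0.68573441 0.18718438 0.12528827] [0.71071247 0.21409715 0.15156791] [0.69911178 0.19733759 0.14325851]
```

View pics/s9c.png

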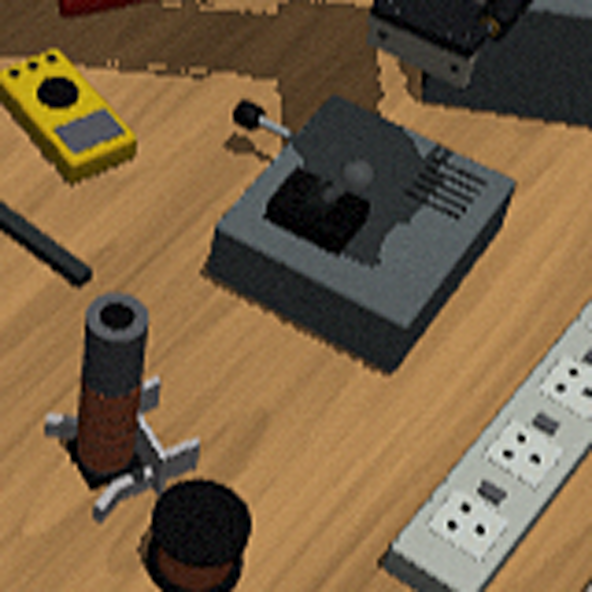

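View pics/w9.png

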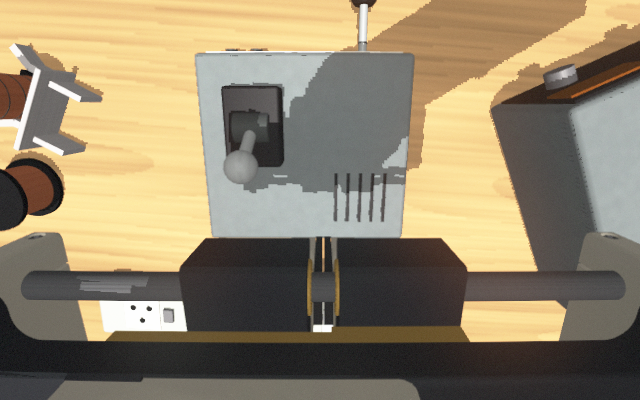

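View pics/s9.png

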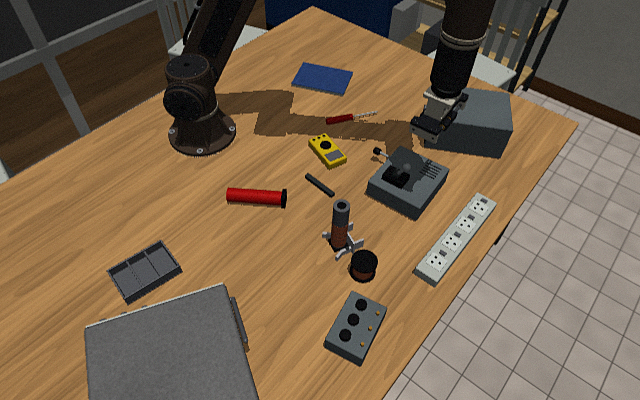

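The lever moved against a stiff stop, but the ball travelled only about 44 mm, against the stated 53 mm. I check its angle with a sphere fit.

```bash
cat > ballfit.py <<'E'
from fit import *
from scipy.optimize import least_squares
def bf(P,x0,x1):
    Q=box(P,[x0,.17,.139],[x1,.23,.17])
    s=least_squares(lambda c:np.linalg.norm(Q-c,axis=1)-.013,np.r_[Q[:,:2].mean(0),.142],loss="soft_l1",f_scale=.001); return len(Q),s.x.round(4)
E
python3 - <<'E'
from ballfit import *
a=bf(np.load("pics/w6.npy"),.63,.67);b=bf(np.load("pics/top.npy"),.63,.67);b2=bf(np.load("pics/scene.npy"),.63,.68)
print("before",a,b,b2)
p,P=cloud("wrist");print("after w",bf(P,.67,.73))
np.save("pics/w9.npy",P)
p,P=cloud("scene");print("after s",bf(P,.67,.73))
P=np.load("pics/w9.npy")
# set top edges
Q=box(P,[.55,.14,.06],[.82,.36,.078]);print(np.median(Q[:,2]))
print("front edge", [ (c,P[50:62,c].round(3)[[0,2,3,4,6]].tolist()) for c in (220,)])
E
```

```text
before (881, array([0.6496, 0.2007, 0.1447])) (50, array([0.6503, 0.202 , 0.1438])) (57, array([0.653 , 0.1999, 0.1413]))
after w (905, array([0.694 , 0.2048, 0.1409]))
after s (47, array([0.6972, 0.2028, 0.1373]))
0.07084716215536557
front edge [(220, [[0.594, 0.147, 0.0], [0.604, 0.167, 0.064], [0.605, 0.167, 0.067], [0.606, 0.169, 0.071], [0.608, 0.168, 0.069]])]
```

Run:
```python
from fit import *
p,P=cloud("top");cv2.imwrite("pics/t9.png",cv2.resize(p[140:205,295:375,::-1],None,fx=9,fy=9,interpolation=cv2.INTER_CUBIC))
yaw=np.radians(-115.3);a=np.array([np.cos(yaw),np.sin(yaw)]);n=np.array([-a[1],a[0]]);c=np.array([.5970,-.1912])
Q=box(P,[.6,-.12,.17],[.72,0,.19]);u=np.c_[(Q[:,:2]-c)@a,(Q[:,:2]-c)@n]
print("coil top",len(Q),cv2.minEnclosingCircle((u*1000).astype(np.float32)),Q[:,2].mean())
p,Ps=cloud("scene")
for lab,lo,hi in (("top",.172,.19),("low",.02,.1)):
    Q=box(Ps,[.6,-.12,lo],[.69,-.03,hi]);u=np.c_[(Q[:,:2]-c)@a,(Q[:,:2]-c)@n];print(lab,len(u),u.min(0),u.max(0),u.mean(0))
```

```text
coil top 151 ((-145.9670867919922, -2.812235116958618), 22.153837203979492) 0.1796680812864281
top 201 [-0.1671696  -0.02321543] [-0.12241466  0.02344232] [-0.14403301  0.00146636]
low 297 [-0.17369117 -0.03573893] [-0.11746408  0.04167718] [-0.13959644  0.01495732]
```

View pics/t9.png

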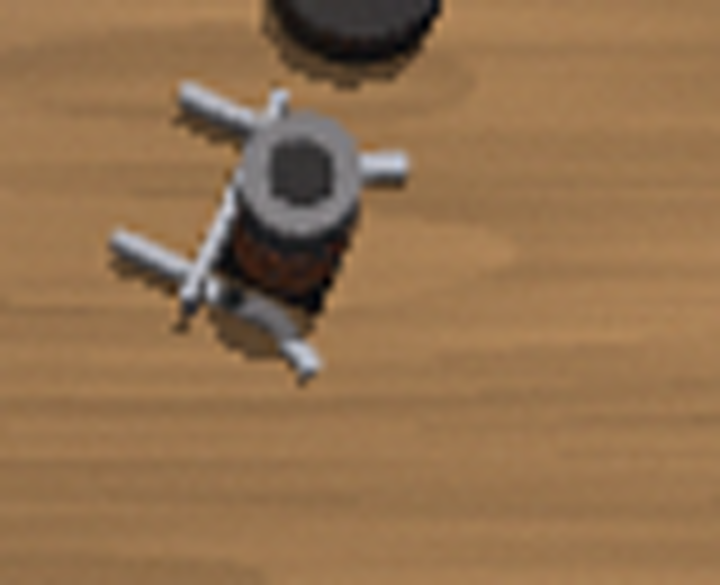

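The coil stands against the plate, axis about 22 to 23 mm in front of it. The lever and rod are set too, so I hand the job in.

```bash
python3 -c "
from station import arm
print(arm.job_done(), arm.get_state()['t'])"
```

```text
the job is handed in; nothing more can be done
the job is handed in; nothing more can be done
```

I did the three steps in the order asked and handed the job in at about 28 s, with the arm clear of everything.

- **Coil:** I gripped the bare end of the copper coil and slid it along the bench until the foot butted on the stop's plate (about 19 N push). I then tipped it upright there and let go. The last check shows its top face level at 0.180 m and its axis about 22 to 23 mm in front of the plate, within the camera error.
- **Range rod:** I pulled the knob out 15.0 mm and released it. The wrist picture afterwards put it about 14 to 15 mm out, so on the middle click. A later wrist check only caught part of the knob at the picture edge, so it gave no usable number.
- **Power lever:** I pushed it back until it met a stiff stop (about 19 N). The ball travelled 44 mm, not the stated 53 mm. The fitted arc explains this: the lever started about 0.16 rad past zero and now leans about 0.5 rad to the back, which is fully over.

The bystanders and the red look-alike show no movement in the last scene picture. That check was by eye, not measured.

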